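# Put a bottle away in the clip-top canister and clamp its lid

### The job

Put the brown bottle that stands on the open counter into the leaning metal clip-top canister, bottom first and all the way down. Then shut the lid fully, and after that swing the wire bail up over the lid until it has gone over the hump on top and clamps the lid shut. Leave the soap, the stamp and the brass weight where they stand.

Things in the scene. Friction and masses are not known exactly. Their poses are not given: they have to be found in the camera images.
- stand: wooden wedge stand, 160 x 124 mm, that carries the leaning canister; fixed to the counter. Origin on the counter under its middle; its x axis points away from the side to which the canister leans, z is up
- canister: round aluminium clip-top canister, outer diameter 104 mm, inner 96, 136 mm high, inner floor 5 mm above its bottom; fixed on the stand, leaning 32 deg (0.56 rad) to the stand's -x, towards the robot. Origin: centre of its bottom; z along its leaning axis out of the mouth, y level and parallel to the hinges of lid and bail, x up and back towards the lid's hinge
- canister_mouth (a point): centre of the canister's mouth, on its axis, level with the rim (136 mm from the bottom); axes as the canister's
- lid (a joint): angle of the lid in rad: 0 = shut on the rim, about 2 = open and standing up behind the mouth, limit 2.25. The hinge is stiff (0.15 N m): the lid stays where it is left and has to be pushed shut
- lid_hinge (a point): middle of the lid's hinge, at the rear of the rim: 56 mm in the canister's +x from the mouth's centre; axis along the canister's y. Axes turn with the lid: from the hinge the lid reaches along -x, and z points out of its outer (top) side
- lid_front (a point): outermost edge of the lid: 110 mm from the hinge along the lid's -x, 6 mm along its z. The lid is a 108 mm disc with a rim 13 mm thick; a dome 64 mm wide rises in its middle to 25 mm, a centre piece 37 mm wide to 37 mm, with a round steel hump across it (along y, top 48 mm above the rim plane), which the bail has to pass
- bail (a joint): angle of the wire bail in rad: 0 = hanging in front, arms 1.66 rad (95 deg) forward from the canister's axis; grows as it swings up over the lid; 1.66 = on top of the hump; behind it, at 1.75 to 1.86 (end stop), clamped. Pivot friction 0.1 N m holds it where it is left. From 1.5 to 1.75, over the shut lid, the wire stretches and the tab needs 5 to 15 N; then it snaps behind the hump and stays
- bail_pivot (a point): middle of the bail's hinge line: on the canister's axis 110 mm from its bottom; axis along the canister's y. Axes turn with the bail: z points from the pivot out to the tab. The bail's two arms stand 63 mm to either side, its cross bar (6 mm wire) 74 mm from the pivot
- bail_tab (a point): grip point of the bail's flat steel tab, 103 mm from the pivot. The tab starts at the cross bar and reaches outward from 76 to 122 mm; it is 30 mm wide (along y; 34 mm over its two raised ribs) and 8 mm thick; axes as bail_pivot's
- tincture_bottle: brown bottle with a pale cap, the only bottle standing on the open counter: 122 mm high, round, 41 mm in diameter up to 104 mm, the cap above it 29 mm; about 0.15 kg. Origin at the centre of its bottom, z up through the cap
- soap: white wrapped soap, 48 x 48 x 26 mm, origin at the centre of its underside; leave it
- stamp: wooden hand stamp, 29 x 40 x 68 mm, origin at the centre of its underside; leave it
- brass_weight: brass knob weight, 29 mm in diameter, 45 mm high, origin at the centre of its underside; leave it

How it is judged (in metres and radians):
On the way, in this order (a step that is already met when the one before it is completed fails the run):
1. the bottle is in the canister, bottom first and down on its floor (z of tincture_bottle in the frame of canister between -0.005 and 0.03 m and x of tincture_bottle in the frame of canister between -0.048 and 0.048 m and y of tincture_bottle in the frame of canister between -0.048 and 0.048 m), for 0.2 s.
2. the lid is shut while the bail is not yet over it (value of joint lid below 0.06 rad and value of joint bail below 1.5 rad), for 0.2 s.
3. the bail is behind the hump (value of joint bail above 1.72 rad), for 0.2 s.
At the end, for the whole second after the job is handed in: the bottle rests in the canister, its bottom within 30 mm of the canister's; the lid is shut to within 0.03 rad; the bail stands behind the hump (beyond 1.72 rad) and stays there when let go (all of step 1 and value of joint bail above 1.72 rad and value of joint lid below 0.03 rad and linear speed of tincture_bottle below 0.05 m/s); the robot touches nothing.
It fails at once if the soap, the stamp or the brass weight was pushed more than 40 mm away (distance of any of soap, stamp, brass_weight from where it was at the start of the episode above 0.04 m).
It also fails if it takes over 67 s, if anything falls off the work surface, if the arm or the gripper's body presses on something with over 40 N, if the wrist force passes 120 N, or if a joint passes its speed limit or range.

### The arm

A 6-joint arm with a two-finger parallel gripper is mounted at the origin on a cart in front of the work surface, level with it; the furniture and walls round the work are solid. World frame = base frame: x ahead of the robot, y to its left, z up, the work surface at z = 0. Lengths are in m, angles in degrees, forces in N, time in s.
With the tool pointing down it reaches from about 0.3 to 0.875 m from the base axis. Payload 6.4 kg.
Tool frame: the origin (TCP) lies midway between the tips of the shut fingers; the grasp point (between the pads) lies 19 mm behind it; z points along the fingers, y is the line along which they close (so a half turn about z gives the same grasp; the last joint's range is limited). The gripper opens to 85 mm and grips with 20 to 120 N. Pads are 22 mm wide; open, the fingers measure 114 mm over their backs; the gripper's body (76 mm by 85 mm) begins 54 mm behind the grasp point. The pads swing forward as they close: fully open they stand 13 mm farther back than shut.
Start: joints at [58.253, 10.359, 92.074, -0, 77.567, -11.82], TCP at [0.196, 0.541, 0.231] pointing down, gripper open.
Joint ranges: [-171.53, 171.53], [-51.25, 118.39], [17.06, 147.69], [-65.23, 245.23], [0, 150.52], [-178.68, 178.68]. Speed limits (degrees/s): [147.25, 147.25, 172.46, 180, 180, 180].

### API

Orientations are given as a 3x3 rotation matrix whose columns are the frame's x, y, z axes.
In Python, from rig import read_state, read_camera, job_done, find_in, regions_of gives the robot as it stands. The module is installed in compiled form; this text tells all that it offers.
- The arm moves only by the tool step_arm, never from a script. Its argument "moves" is a list of rows, each a list of 4 numbers: the shift along the tool's x, y, z in units of 50 mm (1.0 is 50 mm), then the turn about the tool's z in units of 5 degrees (1.0 is 5 degrees). A call has 1 to 8 rows; each row shifts and turns the commanded pose from where the row before left it, along the tool's axes as they then stand; what a row does not reach is not made up. A row lasts 1/10 s, in which the tool goes at most 50 mm and 8.59 degrees, less where a joint would pass 70% of its speed; a pose out of reach is approached as far as the arm can. A call is refused whole if a number of a shift passes 1 or a number of a turn 1, either way. A call with a gripper value outside its range is refused whole. "grip" is the finger opening in mm, from 0 to 85.4, set as the call begins (left out, the last holds). The fingers move at their own pace and stop on an object; the grip force is fixed at half the most. Time passes only in rows, so rows that do not move let the fingers close. It gives the time, the measured TCP pose, the force, the opening and the grip force at its end, in the units of the state.
- read_state(): the state, without advancing time (a new reading comes with each control period).
- read_camera(name): name is "scene" or "top"; returns a dict with "frame" (384x512x3 uint8, blue, green, red), "z_map" (384x512 float32, m along the optical axis (not along the pixel's ray), 0 where there is no reading), "mtx" (3x3 intrinsics, pixels), "R" (3x3) and "t" (3): a world point X has camera coordinates R X + t. Camera axes: x right, y down, z forward; pixel columns grow to the right and rows downward; lengths in m; the calibration is good to about 2 mm. A picture is of the moment at which its call begins.
- job_done(): hands the job in; it is judged then, once.
Trained networks look in a picture, given as the dict that the camera call returned (one of the last four; its "shot" number tells which), for a name from the list of things; names that differ only in an ending like _2 or _b are one class to them, and where a whole thing is asked for, a point or a joint stands for the part that bears it (a point fixed in the world has none). Each returns a list of dicts, best first, with "confidence" (0 to 1); they miss things now and then, are a little off and sometimes report something else, mostly with a low value. They report only what shows in the picture. A call takes as long as a camera call.
- find_in(picture, target): "rect" ([left, top, right, bottom] in pixels, round what is visible of it).
- regions_of(picture, target): "pixels" (384x512 bool, what is visible of it) and "rect" ([left, top, right, bottom] in pixels, round what is visible of it).
The state is a dict: "time": time; "joint_positions": joint angles; "joint_vel": joint speeds; "tau": joint torques, N m; "eef_pos": TCP position; "tcp_rot": TCP orientation; "ft_force": force on the tool from outside, world axes, zero at the start; "moment": the same for the moment, N m; "finger_gap": opening from 0.0 (shut) to 1.0 (fully open); "finger_force": force on a finger pad.
Only numpy, scipy, OpenCV 4.12 (cv2) and the standard library are available. Lean on these libraries where they do the work, as an engineer would, in place of code of your own. Each camera call takes 0.05 s, during which the arm holds its last target. There are 200 camera calls.

## Working session

There is one attempt and no reset: what is moved stays moved. The work goes in short steps, Python scripts to look and compute and a tool call to move; the robot and the scene stay as the last step left them, time stands still between calls to the robot, and variables do not carry over. Pictures are saved under pics/ and viewed, at most 10 in all, crops included, and the job is handed in when it is done.

Besides the shell and the picture viewer there is one more tool, called after ">>>" by a JSON object that holds its "api" and its "payload", one argument or row to a line. step_arm: Moves the arm, as the interface text tells. Its arguments: {"type":"object","properties":{"moves":{"type":"array"},"grip":{"type":"number"}},"required":["moves"]}

```bash
mkdir -p pics; cat > h.py <<'E'
import numpy as np, cv2
from rig import *
def cloud(p,mask=None):
    z=p["z_map"]; v,u=np.nonzero((z>0) if mask is None else (mask&(z>0)))
    d=z[v,u]; K=p["mtx"]
    c=np.stack([(u-K[0,2])/K[0,0]*d,(v-K[1,2])/K[1,1]*d,d],1)
    return (c-p["t"])@p["R"]
E
python3 - <<'E'
from h import *
np.set_printoptions(precision=3,suppress=True)
s=read_state(); print({k:np.round(v,3) for k,v in s.items()})
ims=[]
for n in("scene","top"):
    p=read_camera(n); ims.append(p["frame"]); print(n,p["R"],p["t"])
    for t in("stand","canister","lid","bail","bail_tab","tincture_bottle","soap","stamp","brass_weight"):
        for r in regions_of(p,t)[:2]:
            c=cloud(p,r["pixels"])
            print(n,t,round(r["confidence"],2),np.round(r["rect"]),len(c),*(np.percentile(c,[3,50,97],axis=0) if len(c) else []))
    cv2.imwrite(f"pics/{n}0.png",p["frame"])
E
```

```text
{'time': np.float64(0.0), 'joint_positions': array([ 58.252,  10.402,  92.133,  -0.001,  77.566, -11.821]), 'joint_vel': array([ 0.104,  0.077, -0.024, -0.048, -0.06 ,  0.066]), 'tau': array([  0.   , -44.489, -35.133,  -0.   ,   0.009,   0.   ]), 'eef_pos': array([0.196, 0.54 , 0.23 ]), 'tcp_rot': array([[-0.94 ,  0.341, -0.001],
       [ 0.341,  0.94 , -0.001],
       [ 0.   , -0.002, -1.   ]]), 'ft_force': array([0.883, 0.269, 0.018]), 'moment': array([0.022, 0.031, 0.043]), 'finger_force': np.float64(0.0), 'finger_gap': np.float64(1.001)}
scene [[ 0.868 -0.497  0.019]
 [-0.323 -0.592 -0.738]
 [ 0.378  0.634 -0.675]] [-0.46   0.301  0.802]
scene stand 0.8 [203.  91. 295. 205.] 4807 [0.516 0.115 0.007] [0.607 0.148 0.113] [0.7   0.238 0.289]
scene stand 0.51 [196.  90. 278. 189.] 3520 [0.506 0.127 0.039] [0.605 0.158 0.135] [0.678 0.276 0.292]
scene canister 0.76 [203.  90. 279. 187.] 3296 [0.509 0.126 0.056] [0.604 0.155 0.136] [0.663 0.235 0.292]
scene lid 0.61 [242.  91. 272. 135.] 803 [0.594 0.13  0.163] [0.609 0.159 0.267] [0.687 0.308 0.3  ]
scene bail 0.77 [199. 158. 248. 17
[... 1445 characters left out ...]
 [0.591 0.256 0.142]
top bail_tab 0.23 [144. 148. 190. 176.] 821 [0.596 0.135 0.257] [0.614 0.174 0.286] [0.651 0.221 0.304]
top tincture_bottle 0.79 [287. 198. 309. 214.] 254 [ 0.534 -0.151  0.015] [ 0.549 -0.133  0.089] [ 0.567 -0.12   0.125]
top tincture_bottle 0.59 [254. 242. 274. 263.] 263 [ 0.414 -0.072  0.021] [ 0.438 -0.05   0.027] [ 0.461 -0.026  0.031]
top soap 0.66 [256. 243. 271. 260.] 241 [ 0.414 -0.072  0.022] [ 0.436 -0.05   0.027] [ 0.458 -0.028  0.031]
top stamp 0.58 [308. 238. 323. 249.] 119 [ 0.451 -0.209  0.015] [ 0.462 -0.193  0.064] [ 0.474 -0.181  0.072]
top brass_weight 0.52 [253. 177. 267. 191.] 122 [ 0.614 -0.053  0.   ] [ 0.625 -0.037  0.032] [ 0.648 -0.024  0.049]
```

```bash
python3 -c "
import cv2,numpy as np
a=cv2.imread('pics/scene0.png');b=cv2.imread('pics/top0.png')
cv2.imwrite('pics/both0.png',cv2.resize(np.hstack([a,b]),(800,300)))"
```

```text
(no output)
```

View pics/scene0.png

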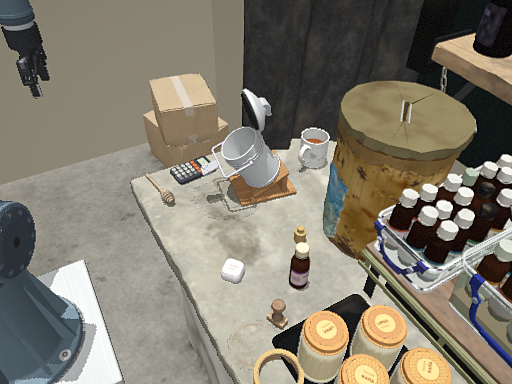

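View pics/top0.png

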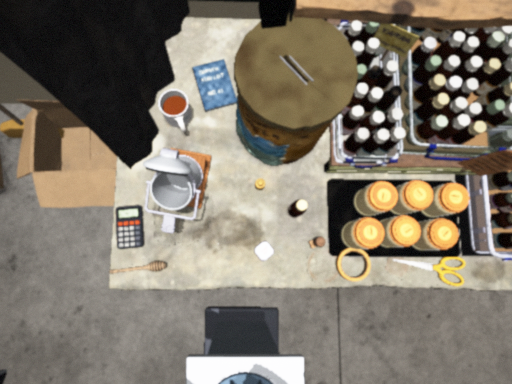

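The bottle stands at about (300,265) in the scene picture and (298,207) in the top one. The canister is at (250,155) and (175,185), with its lid up behind it and the bail hanging towards the robot at (168,225). I'll fit the canister, lid and bail poses from the point clouds next.

```bash
cat > fit.py <<'E'
from h import *
from scipy.optimize import least_squares
np.set_printoptions(precision=4,suppress=True)
T=np.radians(32)
def axes(yaw):
    Rz=np.array([[np.cos(yaw),-np.sin(yaw),0],[np.sin(yaw),np.cos(yaw),0],[0,0,1]])
    return Rz@np.array([[np.cos(T),0,-np.sin(T)],[0,1,0],[np.sin(T),0,np.cos(T)]])  # cols x,y,z of canister
P=[]
pics=[read_camera(n) for n in("scene","top")]
for p in pics:
    c=cloud(p); m=(np.abs(c[:,0]-.6)<.16)&(np.abs(c[:,1]-.18)<.13)&(c[:,2]>.006)&(c[:,2]<.36); P.append(c[m]); print(m.sum())
P0=np.vstack(P)
def loc(q,X): return (X-q[:3])@axes(q[3])
def sdf(l):
    r=np.hypot(l[:,0],l[:,1]); z=l[:,2]
    box=lambda r0,r1,z0,z1: np.hypot(np.maximum(np.maximum(r0-r,r-r1),0),np.maximum(np.maximum(z0-z,z-z1),0))+np.minimum(np.maximum(np.maximum(r0-r,r-r1),np.maximum(z0-z,z-z1)),0)
    return np.minimum(box(.048,.052,0,.136),box(-1,.052,0,.005))
best=None
for yaw in np.radians([-25,-10,0,10,25]):
    q=np.array([.62,.18,.04,yaw])
    for tol in(.05,.03,.015,.008,.006,.006):
        l=loc(q,P0); s=(np.abs(sdf(l))<tol)&(l[:,2]>.01)
        q=least_squares(lambda k:sdf(loc(k,P0[s])),q,loss="soft_l1",f_scale=.002).x
    l=loc(q,P0); n=(np.abs(sdf(l))<.003).sum(); print(q,n)
    if best is None or n>best[1]: best=(q,n)
q=best[0]; A=axes(q[3]); np.save("can.npy",q)
print("q",q,"yaw deg",np.degrees(q[3]),"mouth",q[:3]+A[:,2]*.136,"pivot",q[:3]+A[:,2]*.11)
for i,c in enumerate(P):
    l=loc(q,c)
    # lid: points in lid disc near plane; hinge at (.056,.136)
    d=l-[.056,0,.136]; m=(np.abs(l[:,1])<.052)&(np.hypot(d[:,0],d[:,2])>.04)&(np.hypot(d[:,0],d[:,2])<.115)&(d[:,2]>.02)
    th=np.arctan2(d[m,2],-d[m,0]); print("lid ang pct",np.percentile(th,[5,25,50,75,95]),m.sum())
    e=l-[0,0,.11]; r=np.hypot(e[:,0],e[:,2]); m=(np.abs(l[:,1])<.016)&(r>.08)&(r<.125)&(e[:,0]<-.05)
    ph=np.arctan2(-e[m,0],e[m,2]); print("bail",np.percentile(1.66-ph,[5,25,50,75,95]),m.sum(),r[m].max(),np.percentile(l[m,1],[2,98]))
p=pics[0]
for p in pics:
  r=regions_of(p,"tincture_bottle")[0]; c=cloud(p,r["pixels"]); 
  R=c[(c[:,2]>.02)&(c[:,2]<.095)]; f=least_squares(lambda k:np.hypot(R[:,0]-k[0],R[:,1]-k[1])-.0205,[.552,-.14],loss="soft_l1",f_scale=.002); print("bottle",f.x,f.cost,len(R))
  R=c[(c[:,2]>.107)]; print("cap",R.mean(0),R.max(0),R.min(0))
E
python3 fit.py
```

```text
7327
6059
[ 0.6362  0.1745  0.0761 -0.1837] 3257
[ 0.6364  0.1745  0.0758 -0.1837] 3266
[ 0.6362  0.1745  0.0761 -0.1837] 3257
[ 0.6364  0.1745  0.0757 -0.1836] 3268
[ 0.6363  0.1745  0.0758 -0.1832] 3263
q [ 0.6364  0.1745  0.0757 -0.1836] yaw deg -10.519143916521239 mouth [0.5655 0.1877 0.191 ] pivot [0.5791 0.1851 0.169 ]
lid ang pct [1.8719 1.9436 2.057  2.3035 2.6866] 464
bail [-0.0829 -0.0484 -0.0163  0.0094  0.0365] 159 0.1235857372242355 [-0.0147  0.0143]
lid ang pct [1.9225 2.0267 2.1597 2.3922 2.7072] 783
bail [-0.0577 -0.0248  0.0113  0.0284  0.052 ] 181 0.1212262225669262 [-0.0137  0.0154]
bottle [ 0.554  -0.1402] 0.0009609039599164275 466
cap [ 0.5495 -0.1446  0.1181] [ 0.563  -0.1302  0.1233] [ 0.5389 -0.155   0.1072]
bottle [ 0.5555 -0.1416] 0.00027025121898046717 134
cap [ 0.553  -0.1393  0.1216] [ 0.5657 -0.1266  0.1264] [ 0.5404 -0.1543  0.1078]
```

>>> {"api": "step_arm", "payload": {
  "moves": [
    [0, 0, 0, -0.95],
    [0, 0, 0, -0.95],
    [-0.6, -0.75, 0, 0],
    [-0.6, -0.75, 0, 0],
    [-0.6, -0.75, 0, 0],
    [-0.6, -0.75, 0, 0],
    [-0.6, -0.75, 0, 0],
    [-0.6, -0.75, 0, 0]
  ]
}}

```text
time: 2.0
eef_pos: [0.3328, 0.2851, 0.2316]
tcp_rot: [[-0.984, 0.18, 0.001], [0.18, 0.984, 0.0], [-0.001, 0.001, -1.0]]
ft_force: [0.6, -0.3, 0.6]
finger_gap: 1.001
finger_force: 0.0
```

>>> {"api": "step_arm", "payload": {
  "moves": [
    [-0.6, -0.75, 0, 0],
    [-0.6, -0.75, 0, 0],
    [-0.6, -0.75, 0, 0],
    [-0.6, -0.75, 0, 0],
    [-0.6, -0.75, 0, 0],
    [-0.6, -0.75, 0, 0],
    [-0.6, -0.75, 0, 0],
    [0, 0, 0, 0]
  ]
}}

```text
time: 2.8
eef_pos: [0.4935, -0.0144, 0.2316]
tcp_rot: [[-0.982, 0.187, 0.002], [0.187, 0.982, -0.002], [-0.002, -0.002, -1.0]]
ft_force: [-0.0, 1.8, -0.8]
finger_gap: 0.995
finger_force: 0.0
```

>>> {"api": "step_arm", "payload": {
  "moves": [
    [-0.54, -0.76, 0, 0],
    [-0.54, -0.76, 0, 0],
    [-0.55, -0.75, 0, 0],
    [0, 0, 0.7, 0],
    [0, 0, 0, 0]
  ]
}}

```text
time: 3.3
eef_pos: [0.5482, -0.135, 0.1918]
tcp_rot: [[-0.983, 0.183, -0.008], [0.183, 0.983, 0.004], [0.008, 0.003, -1.0]]
ft_force: [-0.9, 0.5, -0.9]
finger_gap: 1.0
finger_force: 0.0
```

>>> {"api": "step_arm", "payload": {
  "moves": [
    [0, 0, 0.8, 0],
    [0, 0, 0.8, 0],
    [0, 0, 0.76, 0],
    [0, 0, 0, 0],
    [0, 0, 0, 0]
  ]
}}

```text
time: 3.8
eef_pos: [0.5509, -0.1347, 0.0793]
tcp_rot: [[-0.984, 0.18, -0.001], [0.18, 0.984, 0.001], [0.001, 0.0, -1.0]]
ft_force: [1.3, -0.6, 0.9]
finger_gap: 1.001
finger_force: 0.0
```

>>> {"api": "step_arm", "payload": {
  "moves": [
    [0, 0, 0, 0],
    [0, 0, 0, 0],
    [0, 0, 0, 0],
    [0, 0, 0, 0],
    [0, 0, 0, 0],
    [0, 0, 0, 0]
  ],
  "grip": 25
}}

```text
time: 4.4
eef_pos: [0.5523, -0.1366, 0.0805]
tcp_rot: [[-0.983, 0.181, 0.003], [0.181, 0.983, -0.002], [-0.004, -0.001, -1.0]]
ft_force: [-0.1, -0.6, 6.0]
finger_gap: 0.459
finger_force: 59.6
```

>>> {"api": "step_arm", "payload": {
  "moves": [
    [0, 0, -0.8, 0],
    [0, 0, -0.8, 0],
    [0, 0, -0.8, 0],
    [0, 0, -0.8, 0],
    [0, 0, -0.8, 0],
    [0, 0, -0.8, 0],
    [0, 0, 0, 0],
    [0, 0, 0, 0]
  ]
}}

```text
time: 5.2
eef_pos: [0.5512, -0.136, 0.3196]
tcp_rot: [[-0.983, 0.181, 0.002], [0.181, 0.983, -0.001], [-0.003, -0.001, -1.0]]
ft_force: [-0.0, -0.1, -1.5]
finger_gap: 0.463
finger_force: 60.7
```

>>> {"api": "step_arm", "payload": {
  "moves": [
    [0.19, 0.8, 0, 0],
    [0.19, 0.8, 0, 0],
    [0.19, 0.8, 0, 0],
    [0.19, 0.8, 0, 0],
    [0.19, 0.8, 0, 0],
    [0.19, 0.8, 0, 0],
    [0.19, 0.8, 0, 0],
    [0.19, 0.8, 0, 0]
  ]
}}

```text
time: 6.0
eef_pos: [0.5326, 0.1941, 0.3159]
tcp_rot: [[-0.983, 0.181, -0.004], [0.181, 0.983, -0.001], [0.004, -0.001, -1.0]]
ft_force: [0.8, -0.2, -1.3]
finger_gap: 0.466
finger_force: 60.8
```

>>> {"api": "step_arm", "payload": {
  "moves": [
    [0, 0, 0, 0],
    [0, 0, 0, 0],
    [0, 0, 0, 0]
  ]
}}

```text
time: 6.3
eef_pos: [0.5336, 0.1917, 0.3169]
tcp_rot: [[-0.983, 0.182, -0.002], [0.182, 0.983, -0.001], [0.002, -0.001, -1.0]]
ft_force: [-0.2, -0.6, -0.2]
finger_gap: 0.46
finger_force: 61.0
```

```bash
python3 -c "
from h import *
a=read_camera('scene')['frame'][40:240,130:380];b=read_camera('top')['frame'][100:300,90:340]
cv2.imwrite('pics/b1.png',cv2.resize(np.hstack([a,b]),(800,320)))"
```

```text
(no output)
```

View pics/b1.png

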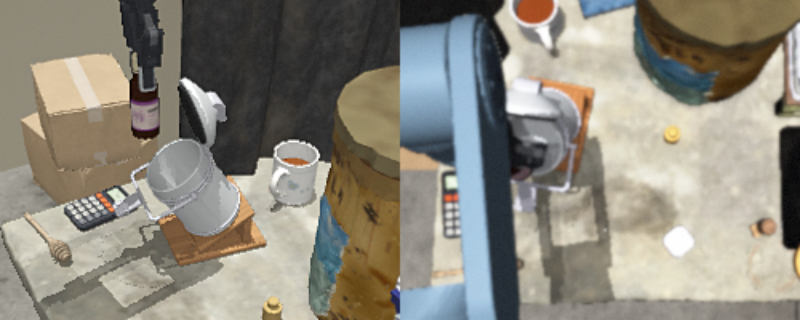

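The bottle is held upright at crop pixel (145,105), above and in front of the mouth at (175,165), with the open lid behind it at (200,110). I'll use the bottle to push the lid further back.

>>> {"api": "step_arm", "payload": {
  "moves": [
    [-0.3, 0, 0, 0],
    [-0.3, 0, 0, 0],
    [-0.3, 0, 0, 0],
    [-0.2, 0, 0, 0],
    [-0.2, 0, 0, 0],
    [0, 0, 0, 0]
  ]
}}

```text
time: 7.0
eef_pos: [0.599, 0.1799, 0.3179]
tcp_rot: [[-0.983, 0.182, 0.0], [0.182, 0.983, -0.0], [-0.0, -0.0, -1.0]]
ft_force: [-0.0, 0.1, -1.7]
finger_gap: 0.463
finger_force: 61.0
```

>>> {"api": "step_arm", "payload": {
  "moves": [
    [0.3, 0, 0, 0],
    [0.27, 0.03, 0, 0],
    [0, 0, 0, 0],
    [0, 0, 0.5, 0],
    [0, 0, 0.5, 0],
    [0, 0, 0.5, 0],
    [0, 0, 0.3, 0],
    [0, 0, 0, 0]
  ]
}}

```text
time: 7.8
eef_pos: [0.5688, 0.1874, 0.2258]
tcp_rot: [[-0.984, 0.181, -0.004], [0.181, 0.984, -0.001], [0.004, -0.001, -1.0]]
ft_force: [-0.2, 0.2, -2.2]
finger_gap: 0.459
finger_force: 61.0
```

>>> {"api": "step_arm", "payload": {
  "moves": [
    [0, 0, 0.2, 0],
    [0, 0, 0.15, 0],
    [0, 0, 0, 0],
    [0, 0, 0, 0]
  ]
}}

```text
time: 8.2
eef_pos: [0.5704, 0.1875, 0.2112]
tcp_rot: [[-0.983, 0.181, 0.0], [0.181, 0.983, 0.0], [-0.0, 0.0, -1.0]]
ft_force: [0.5, -0.0, -0.9]
finger_gap: 0.462
finger_force: 61.0
```

```bash
python3 -c "
from h import *
a=read_camera('scene')['frame'][40:240,130:380];b=read_camera('top')['frame'][100:300,90:340]
cv2.imwrite('pics/b2.png',cv2.resize(np.hstack([a,b]),(800,320)))"
```

```text
(no output)
```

View pics/b2.png

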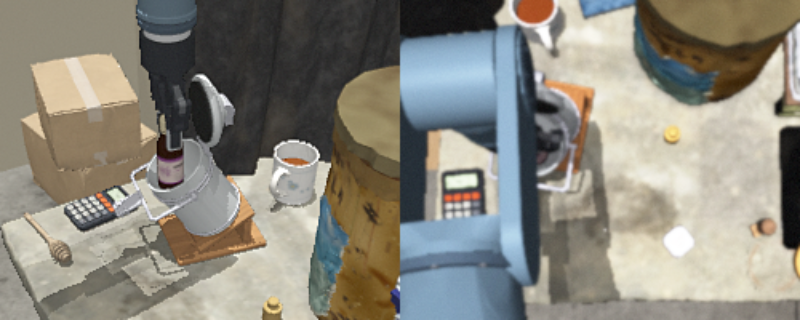

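The bottle is inside the mouth at (170,165) in the crop. There is no contact force and the lid is further back, so I'll release it.

>>> {"api": "step_arm", "payload": {
  "moves": [
    [0, 0, 0, 0],
    [0, 0, 0, 0],
    [0, 0, 0, 0],
    [0, 0, 0, 0],
    [0, 0, 0, 0],
    [0, 0, 0, 0]
  ],
  "grip": 62
}}

```text
time: 8.9
eef_pos: [0.5702, 0.1875, 0.2108]
tcp_rot: [[-0.983, 0.181, 0.0], [0.181, 0.983, -0.0], [-0.0, -0.0, -1.0]]
ft_force: [0.2, -0.1, -0.8]
finger_gap: 0.721
finger_force: 0.0
```

>>> {"api": "step_arm", "payload": {
  "moves": [
    [0, 0, -0.6, 0],
    [0, 0, -0.8, 0],
    [0, 0, -0.8, 0],
    [0, 0, -0.8, 0],
    [0, 0, -0.5, 0],
    [0, 0, 0, 0]
  ]
}}

```text
time: 9.5
eef_pos: [0.5718, 0.1877, 0.3912]
tcp_rot: [[-0.983, 0.181, 0.009], [0.181, 0.984, 0.001], [-0.008, 0.003, -1.0]]
ft_force: [0.5, -0.2, 0.1]
finger_gap: 0.722
finger_force: 0.0
```

```bash
cat > look.py <<'E'
import sys
from h import *
a=read_camera('scene')['frame'][60:200,170:320]
cv2.imwrite(sys.argv[1],cv2.resize(a,(640,600)))
E
python3 look.py pics/b3.png
```

```text
(no output)
```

View pics/b3.png

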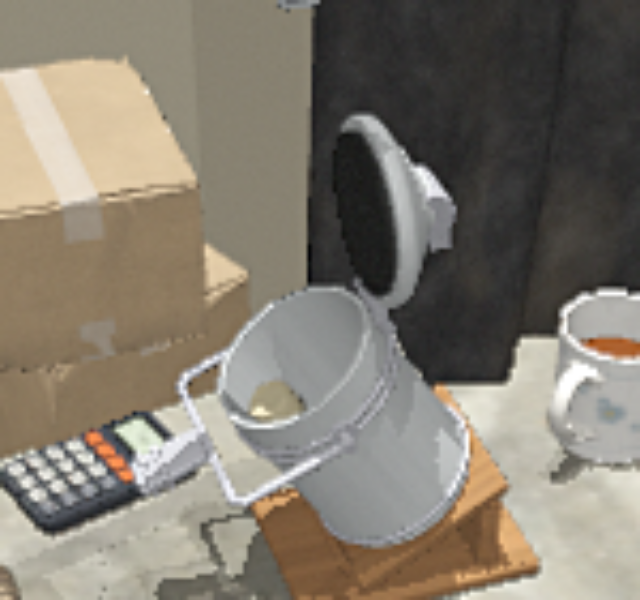

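The bottle has dropped in. Its cap shows at (275,400), leaning on the front wall, and the bail is still hanging at (175,455). Next I'll check the depth of the cap and the lid's angle.

```bash
python3 - <<'E'
from fit import *
E
python3 - <<'E'
from h import *
import sys
np.set_printoptions(precision=4,suppress=True)
q=np.load("can.npy");T=np.radians(32);y=q[3]
Rz=np.array([[np.cos(y),-np.sin(y),0],[np.sin(y),np.cos(y),0],[0,0,1]])
A=Rz@np.array([[np.cos(T),0,-np.sin(T)],[0,1,0],[np.sin(T),0,np.cos(T)]])
for n in("scene","top"):
    l=(cloud(read_camera(n))-q[:3])@A
    m=(np.hypot(l[:,0],l[:,1])<.044)&(l[:,2]>.03)&(l[:,2]<.16)
    print(n,m.sum(),np.percentile(l[m],[3,50,97],axis=0) if m.sum() else "")
    d=l-[.056,0,.136]; r=np.hypot(d[:,0],d[:,2]); m=(np.abs(l[:,1])<.04)&(r>.04)&(r<.11)&(d[:,2]>.02)
    print(np.percentile(np.arctan2(d[m,2],-d[m,0]),[2,10,50]))
E
```

```text
7185
3021
[ 0.61    0.179   0.1184 -0.2089] 2050
[ 0.6113  0.1786  0.1163 -0.213 ] 2094
[ 0.6164  0.1778  0.1082 -0.2017] 2297
[ 0.6198  0.1773  0.1028 -0.1989] 2410
[ 0.6305  0.1754  0.0855 -0.1902] 2738
q [ 0.6305  0.1754  0.0855 -0.1902] yaw deg -10.89865593837255 mouth [0.5597 0.1891 0.2008] pivot [0.5733 0.1865 0.1788]
lid ang pct [2.3187 2.3625 2.4066 2.4975 2.6786] 330
bail [-0.2502 -0.181  -0.1357 -0.0897 -0.0616] 174 0.12413608930288463 [-0.0157  0.0139]
lid ang pct [2.3679 2.4472 2.5165 2.626  2.7658] 270
bail [-0.2035 -0.1514 -0.1118 -0.0786 -0.0492] 197 0.12183568784902736 [-0.0144  0.015 ]
bottle [ 0.552 -0.14 ] 0.0 0
cap [0.5623 0.1795 0.1416] [0.5791 0.1964 0.1486] [0.549  0.1679 0.1338]
bottle [0.6058 0.1798] 0.0005894200969144335 85
cap [0.5789 0.1772 0.1339] [0.6106 0.1986 0.4409] [0.55   0.1285 0.107 ]
scene 102 [[-0.0414 -0.0268  0.0703]
 [-0.0262 -0.0103  0.0847]
 [ 0.0159  0.006   0.0934]]
[2.3105 2.3308 2.399 ]
top 263 [[-0.0372 -0.0227  0.0344]
 [-0.0182 -0.0079  0.0599]
 [-0.0076  0.0105  0.0887]]
[2.3567 2.3818 2.5034]
```

```bash
cat > ov.py <<'E'
from h import *
T=np.radians(32)
def axes(y):
    Rz=np.array([[np.cos(y),-np.sin(y),0],[np.sin(y),np.cos(y),0],[0,0,1]])
    return Rz@np.array([[np.cos(T),0,-np.sin(T)],[0,1,0],[np.sin(T),0,np.cos(T)]])
qs=[np.array([.6364,.1745,.0757,-.1836]),np.array([.6305,.1754,.0855,-.1902]),np.array([.6364,.1745,.0757,-.1836])]
qs[2][:3]-=axes(-.1836)[:,2]*.022
out=[]
p=read_camera("scene"); 
for q,col in zip(qs,[(0,0,255),(0,255,0),(255,0,0)]):
    im=cv2.resize(p["frame"][80:220,190:310],None,fx=3.3,fy=3.3,interpolation=cv2.INTER_CUBIC) if not len(out) else im
    a=np.linspace(0,6.283,90)
    for r,z in((.052,.136),(.052,0)):
        X=q[:3]+np.stack([r*np.cos(a),r*np.sin(a),z+0*a],1)@axes(q[3]).T
        u=cv2.projectPoints(X,cv2.Rodrigues(p["R"])[0],p["t"],p["mtx"],None)[0][:,0]
        cv2.polylines(im,[np.int32((u-[190,80])*3.3)],True,col,1)
    out=[im]
cv2.imwrite("pics/ov.png",im)
# rim: sdf-free check, points with r 46..54 in q0 frame: z histogram
q=qs[0]
for n in("scene","top"):
    l=(cloud(read_camera(n))-q[:3])@axes(q[3]); r=np.hypot(l[:,0],l[:,1]); m=(np.abs(r-.05)<.004)&(l[:,2]<.17)&(l[:,2]>-.04)
    print(n,np.histogram(l[m,2],np.arange(-.04,.171,.01)))
E
python3 ov.py
```

```text
scene (array([ 48, 113, 113,  98, 100,  94, 116, 146, 152, 156, 147, 167, 223,
       230, 261,   6,   0,   0,   0,   0,   0]), array([-4.0000000e-02, -3.0000000e-02, -2.0000000e-02, -1.0000000e-02,
        6.9388939e-18,  1.0000000e-02,  2.0000000e-02,  3.0000000e-02,
        4.0000000e-02,  5.0000000e-02,  6.0000000e-02,  7.0000000e-02,
        8.0000000e-02,  9.0000000e-02,  1.0000000e-01,  1.1000000e-01,
        1.2000000e-01,  1.3000000e-01,  1.4000000e-01,  1.5000000e-01,
        1.6000000e-01,  1.7000000e-01]))
top (array([ 11,  71,  64,  51,  45,  47,  50,  55,  61,  72,  66,  71, 149,
       114, 162,  10,   0,   0,   0,   0,   0]), array([-4.0000000e-02, -3.0000000e-02, -2.0000000e-02, -1.0000000e-02,
        6.9388939e-18,  1.0000000e-02,  2.0000000e-02,  3.0000000e-02,
        4.0000000e-02,  5.0000000e-02,  6.0000000e-02,  7.0000000e-02,
        8.0000000e-02,  9.0000000e-02,  1.0000000e-01,  1.1000000e-01,
        1.2000000e-01,  1.3000000e-01,  1.4000000e-01,  1.5000000e-01,
        1.6000000e-01,  1.7000000e-01]))
```

View pics/ov.png

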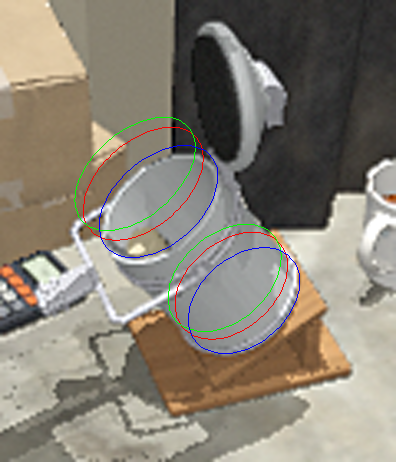

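The overlay shows the blue outline lying on the canister, so my earlier fit had slid 25 mm along the axis. With that corrected, the cap sits at 121 mm, which means the bottle is down on the floor. I'll recompute the lid and bail angles.

```bash
cat > m.py <<'E'
from h import *
np.set_printoptions(precision=4,suppress=True)
T=np.radians(32);y=-.1836
Rz=np.array([[np.cos(y),-np.sin(y),0],[np.sin(y),np.cos(y),0],[0,0,1]])
A=Rz@np.array([[np.cos(T),0,-np.sin(T)],[0,1,0],[np.sin(T),0,np.cos(T)]])
Q=np.array([.6364,.1745,.0757])-.0257*A[:,2]
def meas(n):
    p=read_camera(n); l=(cloud(p)-Q)@A
    d=l-[.056,0,.136]; r=np.hypot(d[:,0],d[:,2]); m=(np.abs(l[:,1])<.05)&(r>.05)&(r<.112)&(d[:,2]>-.01)
    if m.sum()>5: print(n,"lid",m.sum(),np.percentile(np.arctan2(d[m,2],-d[m,0]),[3,10,50,90]))
    e=l-[0,0,.11]; r=np.hypot(e[:,0],e[:,2]); m=(np.abs(l[:,1])<.014)&(r>.08)&(r<.13)&(e[:,0]<-.03)
    if m.sum()>5: print("bail",m.sum(),np.percentile(1.66-np.arctan2(-e[m,0],e[m,2]),[5,50,95]),"r",np.percentile(r[m],[2,98]),"world",np.median((l[m]@A.T+Q),0))
if __name__=="__main__":
    u=A[:,0].copy();u[2]=0;u/=np.linalg.norm(u); print("Q",Q,"M",Q+A[:,2]*.136,"piv",Q+A[:,2]*.11,"u",u)
    meas("scene");meas("top")
E
python3 m.py
```

```text
Q [0.6498 0.172  0.0539] M [0.5789 0.1852 0.1692] piv [0.5925 0.1827 0.1472] u [ 0.9832 -0.1826  0.    ]
scene lid 742 [-0.1042 -0.0622  2.0784  2.5687]
bail 168 [-0.9532  0.2412  0.2692] r [0.0811 0.1231] world [0.5028 0.1948 0.106 ]
top lid 574 [-0.0919 -0.0431  2.1929  2.6112]
bail 168 [0.2274 0.2654 0.294 ] r [0.0806 0.1208] world [0.5013 0.1996 0.1095]
```

>>> {"api": "step_arm", "payload": {
  "moves": [
    [-0.6, 0, 0, 0],
    [-0.6, 0, 0, 0],
    [-0.64, 0, 0, 0],
    [0, 0, 0, 0],
    [0, 0, 0, 0]
  ],
  "grip": 0
}}

```text
time: 10.6
eef_pos: [0.6608, 0.1706, 0.3847]
tcp_rot: [[-0.983, 0.182, -0.002], [0.182, 0.983, 0.0], [0.002, -0.0, -1.0]]
ft_force: [-0.2, -0.0, -1.1]
finger_gap: 0.0
finger_force: 0.0
```

>>> {"api": "step_arm", "payload": {
  "moves": [
    [0, 0, 0.6, 0],
    [0, 0, 0.6, 0],
    [0, 0, 0.5, 0],
    [0, 0, 0.3, 0],
    [0, 0, 0, 0],
    [0, 0, 0, 0]
  ]
}}

```text
time: 11.2
eef_pos: [0.6608, 0.1712, 0.2872]
tcp_rot: [[-0.984, 0.181, 0.002], [0.181, 0.984, 0.0], [-0.001, 0.0, -1.0]]
ft_force: [0.2, 0.1, 1.8]
finger_gap: 0.005
finger_force: 0.0
```

>>> {"api": "step_arm", "payload": {
  "moves": [
    [0.3, 0, 0, 0],
    [0.3, 0, 0, 0],
    [0.3, 0, 0.02, 0],
    [0.32, 0, 0.06, 0],
    [0.3, 0, 0.18, 0],
    [0.32, 0, 0.18, 0],
    [0, 0, 0, 0]
  ]
}}

```text
time: 11.9
eef_pos: [0.5691, 0.1886, 0.268]
tcp_rot: [[-0.984, 0.18, 0.003], [0.18, 0.984, 0.001], [-0.003, 0.002, -1.0]]
ft_force: [-5.5, 1.2, 7.9]
finger_gap: 0.003
finger_force: 4.1
```

>>> {"api": "step_arm", "payload": {
  "moves": [
    [0.23, 0, 0.32, 0],
    [0.23, 0, 0.32, 0],
    [0.1, 0, 0.28, 0],
    [0.1, 0, 0.28, 0],
    [0, 0, 0, 0]
  ]
}}

```text
time: 12.4
eef_pos: [0.5326, 0.1953, 0.2025]
tcp_rot: [[-0.984, 0.179, -0.01], [0.179, 0.984, 0.002], [0.01, -0.0, -1.0]]
ft_force: [-15.9, 4.4, -1.4]
finger_gap: 0.002
finger_force: 8.2
```

>>> {"api": "step_arm", "payload": {
  "moves": [
    [0.06, 0, 0.1, 0],
    [0.04, 0, 0.15, 0],
    [0, 0, 0.15, 0],
    [0, 0, 0, 0]
  ]
}}

```text
time: 12.8
eef_pos: [0.5315, 0.1954, 0.1841]
tcp_rot: [[-0.984, 0.18, -0.002], [0.18, 0.984, 0.001], [0.003, 0.001, -1.0]]
ft_force: [-5.3, 4.1, -3.1]
finger_gap: -0.001
finger_force: 3.0
```

```bash
python3 m.py; python3 look.py pics/b4.png
```

```text
Q [0.6498 0.172  0.0539] M [0.5789 0.1852 0.1692] piv [0.5925 0.1827 0.1472] u [ 0.9832 -0.1826  0.    ]
scene lid 851 [-0.0747  0.0823  0.3695  0.8317]
bail 179 [-0.9576  0.244   1.239 ] r [0.0807 0.1228] world [0.5058 0.194  0.1065]
top lid 180 [0.1559 0.1997 0.3958 0.703 ]
bail 20 [0.2329 0.2507 0.2802] r [0.0809 0.1104] world [0.5076 0.1871 0.1116]
```

View pics/b4.png

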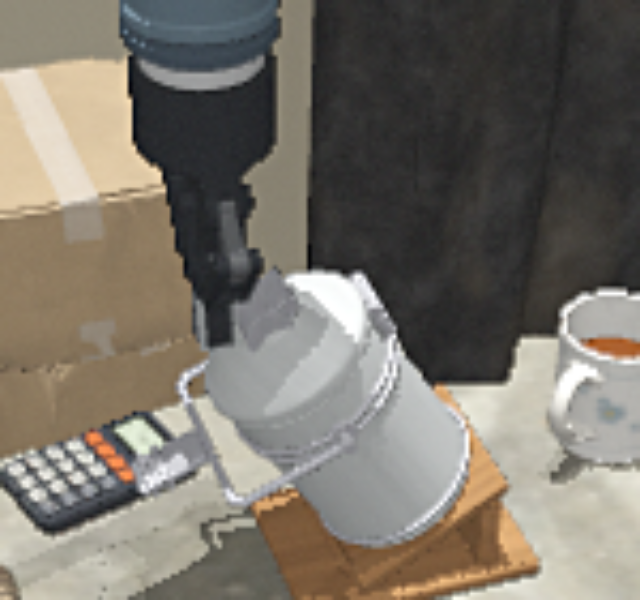

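The lid is almost down at (290,350), with the fingertips on its front edge. I'll press it the rest of the way.

>>> {"api": "step_arm", "payload": {
  "moves": [
    [-0.03, 0, 0.15, 0],
    [-0.04, 0, 0.15, 0],
    [0, 0, 0.15, 0],
    [0, 0, 0.05, 0],
    [0, 0, 0, 0]
  ]
}}

```text
time: 13.45
eef_pos: [0.5333, 0.1959, 0.1696]
tcp_rot: [[-0.984, 0.178, -0.004], [0.178, 0.984, 0.001], [0.004, 0.001, -1.0]]
ft_force: [-48.6, -1.9, 66.0]
finger_gap: -0.002
finger_force: 47.4
```

>>> {"api": "step_arm", "payload": {
  "moves": [
    [0, 0, -0.3, 0],
    [0, 0, -0.6, 0],
    [0.2, 0, -0.8, 0],
    [0.2, 0, -0.8, 0],
    [0, 0, 0, 0]
  ]
}}

```text
time: 13.95
eef_pos: [0.5199, 0.1985, 0.2934]
tcp_rot: [[-0.984, 0.18, 0.015], [0.18, 0.984, 0.003], [-0.014, 0.005, -1.0]]
ft_force: [0.2, -0.0, 0.7]
finger_gap: -0.003
finger_force: 0.0
```

```bash
python3 m.py; python3 - <<'E'
from m import *
for n in("scene","top"):
    l=(cloud(read_camera(n))-Q)@A; d=l-[.056,0,.136]
    # lid rim flange ring, top at 13 mm: plane fit d_z = k*d_x + b
    r=np.hypot(l[:,0],l[:,1]); m=(r>.035)&(r<.05)&(d[:,2]>.003)&(d[:,2]<.03)
    if m.sum()>20: print(n,m.sum(),np.polyfit(-d[m,0],d[m,2],1), np.median(d[m,2]))
E
```

```text
Q [0.6498 0.172  0.0539] M [0.5789 0.1852 0.1692] piv [0.5925 0.1827 0.1472] u [ 0.9832 -0.1826  0.    ]
scene lid 829 [-0.0822  0.2773  0.5322  0.9661]
bail 176 [-0.9609  0.2401  0.4668] r [0.0804 0.1227] world [0.5041 0.1943 0.1067]
top lid 501 [0.3625 0.4315 0.7634 1.1154]
bail 173 [0.2363 0.2634 0.3103] r [0.0806 0.121 ] world [0.5013 0.1996 0.1099]
scene 247 [0.1218 0.0185] 0.022897491635109207
top 283 [0.142  0.0207] 0.024612005467855885
```

```bash
python3 - <<'E'
from m import *
p=read_camera("top")
l=(cloud(p)-Q)@A; d=(l-[.056,0,.136])*1000
for lo in range(-4,132,8):
    m=(np.abs(d[:,1])<10)&(-d[:,0]>=lo)&(-d[:,0]<lo+8)&(d[:,2]>-60); 
    m2=(np.abs(np.abs(d[:,1])-36)<4)&(-d[:,0]>=lo)&(-d[:,0]<lo+8)&(d[:,2]>-60)
    print(lo+4,m.sum(),np.percentile(d[m,2],[10,50,90]) if m.any() else"", "side",np.percentile(d[m2,2],[10,50,90]) if m2.any() else"")
E
python3 look.py pics/b5.png
```

```text
0 221 [  2.0804 465.541  542.4703] side [554.9811 561.9521 566.8365]
8 145 [-48.4145 456.1212 541.8062] side [563.3649 570.0657 575.5029]
16 79 [ 23.7145  31.2686 539.4891] side [-23.3944 348.5599 579.3862]
24 65 [ 32.5414  52.2591 535.1244] side [-48.9658  -8.3166  23.258 ]
32 33 [53.1743 55.7123 57.7365] side [-22.1334  25.0236  29.0857]
40 36 [57.1079 59.4133 61.5422] side [26.8275 29.2271 34.2013]
48 25 [58.6355 59.7364 62.1536] side [31.5814 34.9823 36.6113]
56 13 [50.5208 55.7852 58.3962] side [34.1258 35.9886 38.38  ]
64 0  side [35.0039 36.4311 38.5587]
72 0  side [32.5521 36.3952 38.4779]
80 0  side [33.3478 37.0631 38.4241]
88 0  side [34.8486 35.8793 38.094 ]
96 0  side 
104 0  side 
112 0  side 
120 0  side 
128 4 [-13.7881 -13.3453 -12.2431] side [-16.2373 -14.1562 -13.1298]
```

View pics/b5.png

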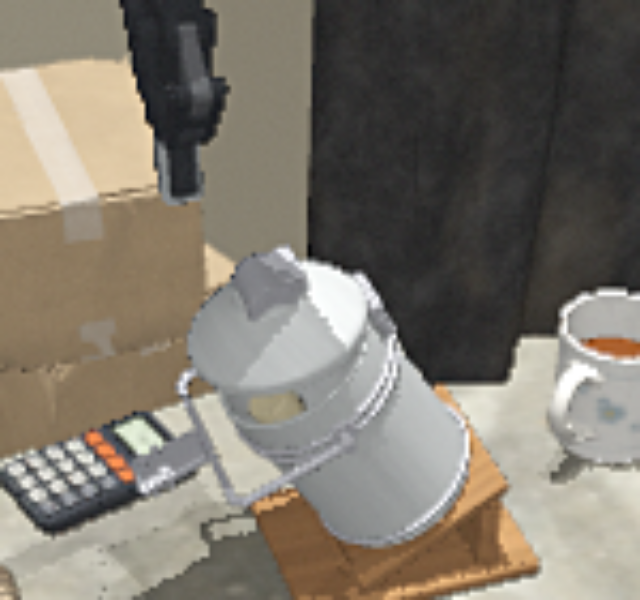

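The lid is still about 0.3 rad open. The cap shows through the gap at (275,405). The fingers had wedged on the dome and lifted the lid as I retreated, so I'll press again closer to the lid's edge.

>>> {"api": "step_arm", "payload": {
  "moves": [
    [-0.13, 0, 0.5, 0],
    [0, 0, 0.7, 0],
    [0, 0, 0.6, 0],
    [0, 0, 0.3, 0],
    [0, 0, 0.2, 0],
    [0, 0, 0.1, 0],
    [0, 0, 0, 0]
  ]
}}

```text
time: 14.95
eef_pos: [0.5233, 0.1962, 0.1639]
tcp_rot: [[-0.983, 0.181, 0.0], [0.181, 0.983, -0.0], [-0.0, 0.0, -1.0]]
ft_force: [0.3, 0.4, -0.2]
finger_gap: -0.002
finger_force: 0.0
```

>>> {"api": "step_arm", "payload": {
  "moves": [
    [0, 0, 0.1, 0],
    [0, 0, 0.1, 0],
    [0, 0, 0, 0]
  ]
}}

```text
time: 15.25
eef_pos: [0.5229, 0.1962, 0.1536]
tcp_rot: [[-0.983, 0.181, -0.0], [0.181, 0.983, -0.0], [0.0, -0.0, -1.0]]
ft_force: [-0.7, 0.4, -0.2]
finger_gap: -0.001
finger_force: 0.0
```

```bash
python3 look.py pics/b6.png
```

```text
(no output)
```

View pics/b6.png

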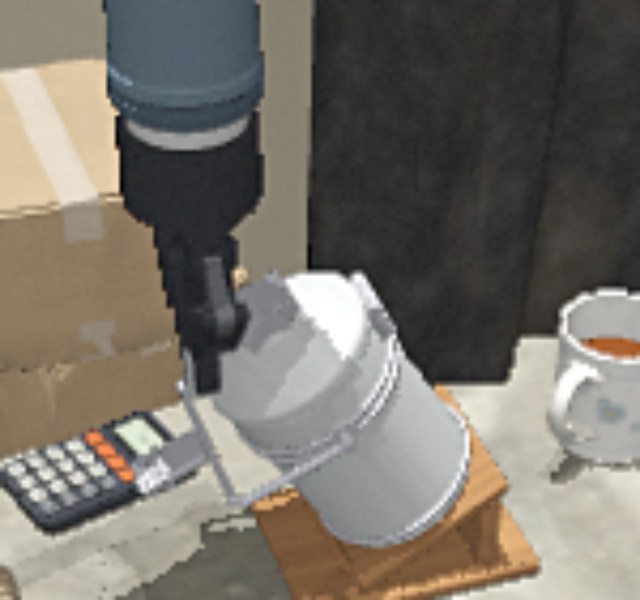

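The lid now looks shut or very nearly so, with the fingers at its front edge (205,380). I'll check it by fitting the lid's angle from the depth.

```bash
cat > lid.py <<'E'
from m import *
# top profile of the lid: radius from lid centre (54 mm from hinge)
def prof(x,y):
    r=np.hypot(x-.054,y); h=np.where(r<.0185,.037,np.where(r<.032,.025,.013)); return h,r
for n in("scene","top"):
    l=(cloud(read_camera(n))-Q)@A; d=l-[.056,0,.136]
    best=[]
    for th in np.arange(-.05,.7,.01):
        c,s=np.cos(th),np.sin(th); x=-d[:,0]*c+d[:,2]*s; z=d[:,0]*s+d[:,2]*c
        h,r=prof(x,d[:,1]); best.append((((r>.036)&(r<.051)&(np.abs(z-.013)<.002)).sum(),round(th,2)))
    print(n,sorted(best)[::-1][:5])
E
python3 lid.py
```

```text
scene [(np.int64(138), np.float64(0.03)), (np.int64(136), np.float64(0.02)), (np.int64(133), np.float64(0.0)), (np.int64(130), np.float64(0.01)), (np.int64(129), np.float64(-0.01))]
top [(np.int64(108), np.float64(0.03)), (np.int64(107), np.float64(0.02)), (np.int64(106), np.float64(0.05)), (np.int64(106), np.float64(-0.01)), (np.int64(105), np.float64(0.06))]
```

>>> {"api": "step_arm", "payload": {
  "moves": [
    [0, 0, -0.2, 0],
    [-0.1, 0, -0.1, 0],
    [0, 0, 0.12, 0],
    [0, 0, 0.06, 0],
    [0, 0, 0, 0]
  ]
}}

```text
time: 15.9
eef_pos: [0.5307, 0.1956, 0.1684]
tcp_rot: [[-0.984, 0.18, 0.007], [0.18, 0.984, 0.0], [-0.007, 0.001, -1.0]]
ft_force: [-20.7, -4.1, 47.0]
finger_gap: 0.001
finger_force: 24.8
```

>>> {"api": "step_arm", "payload": {
  "moves": [
    [0, 0, 0.06, 0],
    [0, 0, 0, 0]
  ]
}}

```text
time: 16.1
eef_pos: [0.5309, 0.1957, 0.1679]
tcp_rot: [[-0.984, 0.18, 0.008], [0.18, 0.984, 0.0], [-0.008, 0.002, -1.0]]
ft_force: [-27.9, -5.3, 62.2]
finger_gap: -0.0
finger_force: 33.5
```

>>> {"api": "step_arm", "payload": {
  "moves": [
    [0, 0, 0.06, 0],
    [0, 0, 0, 0]
  ]
}}

```text
time: 16.3
eef_pos: [0.5311, 0.1958, 0.1675]
tcp_rot: [[-0.984, 0.18, 0.009], [0.18, 0.984, -0.0], [-0.009, 0.002, -1.0]]
ft_force: [-36.8, -8.9, 79.1]
finger_gap: 0.002
finger_force: 42.3
```

>>> {"api": "step_arm", "payload": {
  "moves": [
    [0.02, 0, -0.06, 0],
    [0.06, 0, -0.1, 0],
    [0.1, 0, -0.3, 0],
    [0.2, 0, -0.6, 0],
    [0, 0, -0.8, 0],
    [0, 0, -0.8, 0],
    [0, 0, 0, 0]
  ]
}}

```text
time: 17.0
eef_pos: [0.5122, 0.1994, 0.2937]
tcp_rot: [[-0.983, 0.181, 0.011], [0.181, 0.984, 0.002], [-0.01, 0.004, -1.0]]
ft_force: [0.2, -0.2, 0.9]
finger_gap: -0.001
finger_force: 0.0
```

```bash
python3 lid.py; python3 - <<'E'
from m import *
for n in("scene","top"):
    l=(cloud(read_camera(n))-Q)@A; d=(l-[.056,0,.136])*1000
    for a,b in((32,44),(44,50)):
      for lo in range(20,100,10):
        m=(np.abs(d[:,1])>a)&(np.abs(d[:,1])<b)&(-d[:,0]>=lo)&(-d[:,0]<lo+10)&(np.abs(d[:,2]-15)<40)
        if m.any(): print(n,a,lo+5,m.sum(),np.percentile(d[m,2],[20,50,90]))
E
```

```text
scene [(np.int64(157), np.float64(-0.02)), (np.int64(156), np.float64(0.01)), (np.int64(156), np.float64(-0.01)), (np.int64(154), np.float64(0.0)), (np.int64(151), np.float64(-0.03))]
top [(np.int64(181), np.float64(0.02)), (np.int64(173), np.float64(0.01)), (np.int64(171), np.float64(0.03)), (np.int64(171), np.float64(0.0)), (np.int64(168), np.float64(0.04))]
scene 32 25 60 [-17.1597  -1.4642  11.1962]
scene 32 35 52 [-15.5399   6.9427  14.4176]
scene 32 45 18 [10.5813 13.465  15.3728]
scene 32 55 23 [11.7094 14.9182 18.5058]
scene 32 65 26 [12.0431 14.936  18.0514]
scene 32 75 26 [ 9.0041 12.5922 16.0357]
scene 32 85 51 [-14.9597   4.2957  13.3524]
scene 32 95 36 [-20.1526  -5.2737   8.2055]
scene 44 35 20 [-13.3495  -3.3671   5.1286]
scene 44 45 47 [-18.0039  -6.5293  10.2605]
scene 44 55 37 [-16.8988  -5.5106   9.7735]
scene 44 65 37 [-18.5993  -7.1378   9.2732]
scene 44 75 41 [-18.9485  -8.6439   7.3625]
scene 44 85 9 [-17.7612  -4.0562   4.6059]
top 32 25 63 [-16.8279   7.0372  14.6539]
top 32 35 40 [ 8.6803 13.5886 19.1264]
top 32 45 27 [12.6447 14.7907 19.4716]
top 32 55 23 [13.7524 16.5631 20.9013]
top 32 65 20 [12.3379 14.6871 19.1732]
top 32 75 18 [12.3544 14.4387 16.8884]
top 32 85 15 [ 7.7796 11.3317 13.0548]
top 32 95 3 [ 6.9543  7.0285 10.9487]
top 44 25 5 [-22.905  -22.0632 -21.4677]
top 44 35 16 [-22.1895  -5.7229   9.0745]
top 44 45 20 [-18.5942   2.0892  10.5102]
top 44 55 15 [-19.1092   7.2153  13.7457]
top 44 65 12 [ 3.7961  7.9258 11.3465]
top 44 75 8 [-22.8406   8.3389  10.3114]
top 44 85 2 [-17.3008  -7.9841   4.4381]
```

The lid is shut, within about 0.02 rad. Next I'll grip the bail's tab.

>>> {"api": "step_arm", "payload": {
  "moves": [
    [0.38, -0.03, 0, 0],
    [0, 0, 0.7, 0],
    [0, 0, 0.8, 0],
    [0, 0, 0.8, 0],
    [0, 0, 0.7, 0],
    [0, 0, 0, 0],
    [0, 0, 0, 0]
  ],
  "grip": 60
}}

```text
time: 17.9
eef_pos: [0.4894, 0.2005, 0.1359]
tcp_rot: [[-0.983, 0.181, -0.003], [0.181, 0.983, -0.001], [0.003, -0.001, -1.0]]
ft_force: [0.3, 0.1, -0.4]
finger_gap: 0.708
finger_force: 0.0
```

>>> {"api": "step_arm", "payload": {
  "moves": [
    [0, 0, 0.4, 0],
    [0, 0, 0.4, 0],
    [0, 0, 0.27, 0],
    [0, 0, 0, 0],
    [0, 0, 0, 0]
  ]
}}

```text
time: 18.4
eef_pos: [0.4911, 0.2009, 0.0844]
tcp_rot: [[-0.983, 0.181, 0.001], [0.181, 0.983, 0.0], [-0.001, 0.001, -1.0]]
ft_force: [0.3, -0.7, 0.8]
finger_gap: 0.702
finger_force: 0.0
```

>>> {"api": "step_arm", "payload": {
  "moves": [
    [0, 0, -0.08, 0],
    [0, 0, 0, 0],
    [0, 0, 0, 0],
    [0, 0, 0, 0],
    [0, 0, 0, 0],
    [0, 0, 0, 0]
  ],
  "grip": 15
}}

```text
time: 19.0
eef_pos: [0.4924, 0.204, 0.0895]
tcp_rot: [[-0.983, 0.181, 0.006], [0.181, 0.983, 0.006], [-0.005, 0.007, -1.0]]
ft_force: [2.6, 13.5, 1.2]
finger_gap: 0.336
finger_force: 59.6
```

>>> {"api": "step_arm", "payload": {
  "moves": [
    [0, 0.06, 0, 0],
    [0.07, 0, -0.21, 0],
    [0.07, 0, -0.21, 0],
    [0.05, 0, -0.44, 0],
    [0, 0, 0, 0]
  ]
}}

```text
time: 19.5
eef_pos: [0.4836, 0.2058, 0.1333]
tcp_rot: [[-0.983, 0.181, 0.006], [0.181, 0.983, 0.001], [-0.005, 0.002, -1.0]]
ft_force: [5.4, 2.2, -3.0]
finger_gap: 0.336
finger_force: 60.0
```

```bash
python3 m.py; python3 lid.py
```

```text
Q [0.6498 0.172  0.0539] M [0.5789 0.1852 0.1692] piv [0.5925 0.1827 0.1472] u [ 0.9832 -0.1826  0.    ]
scene lid 697 [-0.088   0.0546  0.2603  0.6813]
bail 85 [-0.9713  0.6259  0.6554] r [0.0808 0.1261] world [0.5064 0.1916 0.145 ]
top lid 448 [0.0861 0.132  0.3263 0.8008]
bail 7 [0.5963 0.6396 0.6781] r [0.0814 0.088 ] world [0.5083 0.1865 0.1465]
scene [(np.int64(155), np.float64(0.01)), (np.int64(147), np.float64(0.02)), (np.int64(141), np.float64(0.03)), (np.int64(141), np.float64(0.0)), (np.int64(136), np.float64(-0.03))]
top [(np.int64(213), np.float64(0.02)), (np.int64(213), np.float64(0.01)), (np.int64(211), np.float64(0.0)), (np.int64(210), np.float64(0.03)), (np.int64(201), np.float64(-0.01))]
```

Bail at about 0.62 and following the tool, with the lid shut. Continuing the arc.

>>> {"api": "step_arm", "payload": {
  "moves": [
    [-0.04, 0, -0.44, 0],
    [-0.12, 0, -0.43, 0],
    [-0.21, 0, -0.39, 0],
    [-0.28, 0, -0.35, 0],
    [0, 0, 0, 0]
  ]
}}

```text
time: 20.2
eef_pos: [0.5154, 0.2001, 0.2115]
tcp_rot: [[-0.983, 0.181, 0.003], [0.181, 0.983, 0.002], [-0.002, 0.002, -1.0]]
ft_force: [3.6, 5.3, -2.5]
finger_gap: 0.327
finger_force: 60.3
```

>>> {"api": "step_arm", "payload": {
  "moves": [
    [-0.17, 0, -0.14, 0],
    [-0.17, 0, -0.14, 0],
    [-0.2, 0, -0.1, 0],
    [-0.2, 0, -0.1, 0],
    [0, 0, 0, 0]
  ]
}}

```text
time: 20.7
eef_pos: [0.5487, 0.1942, 0.2324]
tcp_rot: [[-0.984, 0.18, -0.005], [0.18, 0.984, 0.002], [0.005, 0.002, -1.0]]
ft_force: [1.2, 5.9, -3.5]
finger_gap: 0.327
finger_force: 60.8
```

>>> {"api": "step_arm", "payload": {
  "moves": [
    [-0.08, 0, -0.03, 0],
    [-0.06, 0, -0.02, 0],
    [0, 0, 0, 0],
    [0, 0, 0, 0]
  ]
}}

```text
time: 21.1
eef_pos: [0.555, 0.193, 0.2349]
tcp_rot: [[-0.984, 0.18, -0.005], [0.18, 0.984, 0.002], [0.005, 0.001, -1.0]]
ft_force: [-0.2, 6.9, -3.6]
finger_gap: 0.32
finger_force: 60.0
```

```bash
cat > bail.py <<'E'
from m import *
for n in("scene","top"):
    l=(cloud(read_camera(n))-Q)@A; e=l-[0,0,.11]; r=np.hypot(e[:,0],e[:,2])
    for nm,m in(("arm",(np.abs(np.abs(e[:,1])-.063)<.005)&(r>.05)&(r<.078)&(e[:,2]>.02)),("bar",(np.abs(e[:,1])>.03)&(np.abs(e[:,1])<.06)&(np.abs(r-.074)<.006)&(e[:,2]>.055)),("tab",(np.abs(e[:,1])<.014)&(r>.085)&(r<.123)&(e[:,2]>.07))):
        if m.sum()>3: print(n,nm,m.sum(),np.percentile(1.66+np.arctan2(e[m,0],e[m,2]),[10,50,90]))
E
python3 bail.py
```

```text
scene arm 21 [1.7156 1.7572 1.7918]
scene bar 26 [1.7238 1.7569 1.786 ]
scene tab 59 [1.7167 1.7563 1.7976]
top arm 10 [1.7718 1.8009 1.8243]
top bar 18 [1.7602 1.7948 1.8188]
```

>>> {"api": "step_arm", "payload": {
  "moves": [
    [-0.08, 0, -0.03, 0],
    [-0.06, 0, -0.02, 0],
    [0, 0, 0, 0]
  ]
}}

```text
time: 21.5
eef_pos: [0.5614, 0.1919, 0.2368]
tcp_rot: [[-0.984, 0.18, -0.006], [0.18, 0.984, 0.003], [0.007, 0.001, -1.0]]
ft_force: [-1.5, 5.8, -4.8]
finger_gap: 0.313
finger_force: 59.7
```

```bash
python3 bail.py
```

```text
scene arm 21 [1.7678 1.8051 1.852 ]
scene bar 21 [1.7799 1.808  1.8389]
scene tab 61 [1.7783 1.8099 1.8522]
top arm 10 [1.8355 1.8634 1.8811]
top bar 26 [1.8067 1.8352 1.8677]
```

>>> {"api": "step_arm", "payload": {
  "moves": [
    [-0.08, 0, -0.02, 0],
    [-0.06, 0, -0.02, 0],
    [0, 0, 0, 0]
  ]
}}

```text
time: 21.9
eef_pos: [0.5641, 0.1915, 0.2375]
tcp_rot: [[-0.984, 0.179, -0.017], [0.179, 0.984, 0.003], [0.017, -0.0, -1.0]]
ft_force: [-15.5, 8.4, -1.4]
finger_gap: 0.315
finger_force: 59.2
```

```bash
python3 bail.py
```

```text
scene arm 21 [1.7848 1.8311 1.8678]
scene bar 25 [1.801  1.8307 1.8646]
scene tab 57 [1.8006 1.8317 1.8722]
top arm 9 [1.8362 1.8866 1.9095]
top bar 32 [1.8314 1.8642 1.8993]
```

The bail is at its end stop, with the force rising. I'll release and retreat straight up.

>>> {"api": "step_arm", "payload": {
  "moves": [
    [0.06, 0, 0, 0],
    [0, 0, 0, 0],
    [0, 0, 0, 0],
    [0, 0, 0, 0],
    [0, 0, 0, 0]
  ],
  "grip": 60
}}

```text
time: 22.5
eef_pos: [0.568, 0.1892, 0.242]
tcp_rot: [[-0.983, 0.181, 0.001], [0.181, 0.983, -0.0], [-0.001, 0.0, -1.0]]
ft_force: [-0.6, -0.6, -0.9]
finger_gap: 0.702
finger_force: 0.0
```

>>> {"api": "step_arm", "payload": {
  "moves": [
    [0, 0, -0.4, 0],
    [0, 0, -0.8, 0],
    [0, 0, -0.8, 0],
    [0.5, 0, -0.5, 0],
    [0.5, 0, 0, 0],
    [0, 0, 0, 0],
    [0, 0, 0, 0]
  ]
}}

```text
time: 23.2
eef_pos: [0.5185, 0.1986, 0.367]
tcp_rot: [[-0.984, 0.181, 0.001], [0.181, 0.984, -0.0], [-0.001, 0.0, -1.0]]
ft_force: [0.5, -0.2, -0.1]
finger_gap: 0.702
finger_force: 0.0
```

```bash
python3 bail.py; python3 lid.py; python3 look.py pics/b7.png
```

```text
scene arm 19 [1.7917 1.8335 1.8688]
scene bar 25 [1.7987 1.8285 1.8639]
scene tab 67 [1.7987 1.8395 1.8754]
top arm 12 [1.8297 1.8727 1.9043]
top bar 36 [1.8311 1.864  1.8947]
top tab 16 [1.8866 1.8956 1.9021]
scene [(np.int64(144), np.float64(0.0)), (np.int64(143), np.float64(-0.02)), (np.int64(142), np.float64(0.01)), (np.int64(141), np.float64(-0.01)), (np.int64(140), np.float64(0.02))]
top [(np.int64(207), np.float64(0.0)), (np.int64(205), np.float64(0.02)), (np.int64(204), np.float64(0.01)), (np.int64(204), np.float64(-0.01)), (np.int64(196), np.float64(0.03))]
```

View pics/b7.png

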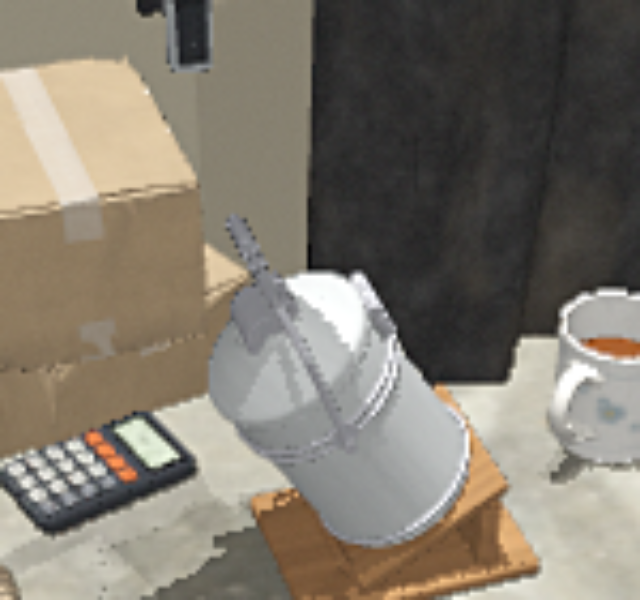

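The lid is shut, the bail stands behind the hump with its tab at (245,245), and the gripper is clear of everything. I'll hand the job in.

```bash
python3 -c "
from rig import job_done
print(job_done())"
```

```text
the job is handed in; nothing more can be done
None
```

Job handed in at about 23 s of the allowed 67 s: by my camera checks the bottle is on the canister floor, the lid is shut to about 0.02 rad and the bail is clamped behind the hump at about 1.85 rad; the hand-in returned no verdict.

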